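# Make up a cooler kit and a soldering kit

## Robot

A 6-joint arm with a two-finger parallel gripper is mounted at the origin on a cart in front of the work surface, level with it; the furniture and walls round the work are solid. World frame = base frame: x ahead of the robot, y to its left, z up, the work surface at z = 0. Lengths are in mm, angles in rad, forces in N, time in s.
With the tool pointing down it reaches from about 400 to 925 mm from the base axis. Payload 12.5 kg.
Tool frame: the origin (TCP) lies on the front face of the gripper's body, between the roots of the fingers; the fingertips stand 78 mm ahead of it and the grasp point (between the pads) lies 59 mm ahead of it (env.nose_length is the distance from the TCP to the fingertips, in mm); z points along the fingers, y is the line along which they close (so a half turn about z gives the same grasp; the last joint's range is limited). The gripper opens to 95 mm and grips with 3 to 60 N. Pads are 20 mm wide; open, the fingers measure 119 mm over their backs; the gripper's body (75 mm by 180 mm) begins 59 mm behind the grasp point.
Start: joints at [1.144, 0.491, 1.559, -0, 1.092, -0.106], TCP at [197.059, 593.132, 292.261] pointing down, gripper open.
Joint ranges: [-3.1, 3.1], [-0.84, 2.19], [0.05, 2.79], [-1.13, 4.28], [0.06, 2.93], [-2.69, 2.69]. Speed limits (rad/s): [2.22, 2.22, 2.79, 3.14, 3.14, 3.14].

## Interface

Orientations are given as [roll, pitch, yaw] about the fixed x, y, z axes, in that order (R = Rz(yaw) Ry(pitch) Rx(roll)).
In Python, from cell import env gives the robot as it stands.
- The arm moves only by the tool jog_arm, never from a script. Its argument "motion" is a list of rows, each a list of 7 numbers: the turn, a rotation vector about the tool's x, y, z in degrees, then the shift along the tool's x, y, z in mm, then the finger opening in mm, from 0 to 95.1. In form: [[wx, wy, wz, x, y, z, hand], ...]. A call has 1 to 10 rows; each row shifts and turns the commanded pose from where the row before left it, along the tool's axes as they then stand; what a row does not reach is not made up. A row lasts 1/8 s, in which the tool goes at most 62.5 mm and 10.7 degrees, less where a joint would pass 70% of its speed; a pose out of reach is approached as far as the arm can. A call is refused whole if a number of a shift passes 62.5 or a number of a turn 10.7, either way. A call with a gripper value outside its range is refused whole. The fingers move at their own pace and stop on an object; the grip force is fixed at half the most. Time passes only in rows, so rows that do not move let the fingers close. It gives the time, the measured TCP pose, the force, the opening and the grip force at its end, in the units of the state.
- env.state(): the state, without advancing time (a new reading comes with each control period).
- env.read_camera(name): name is "side" or "top" or "wrist"; returns a dict with "color" (384x512x3 uint8, red, green, blue), "z_map" (384x512 float32, mm along the optical axis (not along the pixel's ray), 0 where there is no reading), "camera_matrix" (3x3 intrinsics, pixels), "k1" (the pictures are not rectified: a ray, as slopes to the right and down, at radius r is drawn at 1 + k1 r^2 times it, then the intrinsics apply), "world_to_cam" (4x4, takes a point from world to camera coordinates). Camera axes: x right, y up, looking along -z (the intrinsics and any distortion apply to the point x, -y, -z); pixel columns grow to the right and rows downward; lengths in mm; the calibration is good to about 2 mm. A picture is of the moment at which its call begins.
- env.job_done(): hands the job in; it is judged then, once.
Trained networks look in the newest picture that a camera, given by its name, has taken for a name from the list of things; names that differ only in an ending like _2 or _b are one class to them, and where a whole thing is asked for, a point or a joint stands for the part that bears it (a point fixed in the world has none). Each returns a list of dicts, best first, with "score" (0 to 1); they miss things now and then, are a little off and sometimes report something else, mostly with a low value. They report only what shows in the picture. A call takes as long as a camera call. They do not tell look-alikes from the thing itself.
- env.recognise(camera, thing): "location" ([column, row] in pixels, amid what is visible of it).
The state is a dict: "t": time; "joints": joint angles; "qvel": joint speeds; "tau": joint torques, N m; "eef_pos": TCP position; "tcp_rot": TCP orientation; "ft_force": force on the tool from outside, world axes, zero at the start; "moment": the same for the moment, N m; "opening": opening from 0.0 (shut) to 1.0 (fully open); "grip_force": force on a finger pad.
Only numpy, scipy, OpenCV 4.12 (cv2) and the standard library are available. Lean on these libraries where they do the work, as an engineer would, in place of code of your own. Each camera call takes 0.05 s, during which the arm holds its last target. There are 200 camera calls.

## Task

Make up two kits. Tray with the post: put the spring washer that lies hollow side up on the post, then the one that lies hollow side down on top of it, so that their wide rims meet (turn neither over), and lay the heatsink flat in the small section. Tray without a post: lay the solder spool flat in the large section and stand the flux bottle in the small section, keeping it upright all the way.

Things in the scene. Friction and masses are not known exactly. Their poses are not given: they have to be found in the camera images.
- post_tray: Grey kit tray with a steel post, fixed. 176 (x) x 120 (y) x 12 mm; floor 4 thick. Origin: centre of underside. Low cross wall; large section (96 x 112, centre x=-36, y=0) nearer the robot, small section (68 x 112, centre x=+50, y=0). At x=-36, y=0 a post: round shoulder 34 wide, top at z=16, on it a pin 12 wide, tapered tip at z=64 mm.
- plain_tray: Grey kit tray without a post, fixed. 176 (x) x 120 (y) x 12 mm; floor 4 thick. Origin: centre of underside. Low cross wall; large section (96 x 112, centre x=-36, y=0) nearer the robot, small section (68 x 112, centre x=+50, y=0). 
- dish_washer_c (a point): Centre (8 mm above its underside) of the washer that lies hollow side up, like a dish: steel conical spring washer, outside diameter 60 mm, hole 20 mm, 16 mm high, with a cylindrical 6 mm high rim at its wide end; 80 g. The wide rim is at the top (10 to 16 mm above its underside), the narrow crown (29 mm across) at the bottom. z up along its axis.
- crown_washer_c (a point): Centre (8 mm above its underside) of the washer that lies hollow side down, like a hat: steel conical spring washer, outside diameter 60 mm, hole 20 mm, 16 mm high, with a cylindrical 6 mm high rim at its wide end; 80 g. The wide rim is at the bottom (0 to 6 mm above its underside), the narrow crown (29 mm across) at the top. z up along its axis.
- heatsink_c (a point): Centre (12 mm above its underside) of the bare aluminium heatsink with upright fins: 40 mm along its x (the fins run this way), 45 mm along its y, 24 mm high; 0.19 kg. It is solid enough to be gripped over its full height across x. z up.
- flux_bottle_c (a point): Centre (52 mm above its underside) of the small round dropper bottle of flux, standing upright: 104 mm high, body 34 mm in diameter up to 65 mm above its underside, thin cap above: grip it high on the body; 70 g. z up along its axis.
- solder_spool_c (a point): Centre (15.5 mm above its underside) of the spool of solder lying flat, its axis upright: flanges 57 mm in diameter at 0 to 2 mm and 28 to 31 mm above its underside, 49 mm in diameter between them; a thin wire end sticks out to one side; 0.22 kg. z up along its axis.
Mind the look-alikes: they are no part of the job. Leave any purple look-alike of the part that bears crown_washer_c alone.

How it is judged:
By the outcome, as a careful person would: the job done as asked, in the order asked, and still so for the second after the job is handed in, with the robot touching nothing.
It also fails if it takes over 136 s, if anything falls off the work surface, if the arm or the gripper's body presses on something with over 40 N, if the wrist force passes 120 N, or if a joint passes its speed limit or range.

## Working session

There is one attempt and no reset: what is moved stays moved. The work goes in short steps, Python scripts to look and compute and a tool call to move; the robot and the scene stay as the last step left them, time stands still between calls to the robot, and variables do not carry over. Pictures are saved under pics/ and viewed, at most 14 in all, crops included, and the job is handed in when it is done.

Besides the shell and the picture viewer there is one more tool, called after ">>>" by a JSON object that holds its "api" and its "payload". jog_arm: Moves the arm, as the interface text tells. Its arguments: {"type":"object","properties":{"motion":{"type":"array"}},"required":["motion"]}

```bash
ls; mkdir -p pics
cat > h.py <<'E'
import numpy as np, cv2
from cell import env
def cam(n):
    c=env.read_camera(n); return c
def cloud(c):
    K=np.array(c["camera_matrix"]);z=c["z_map"];h,w=z.shape
    v,u=np.mgrid[:h,:w].astype(float)
    p=cv2.undistortPoints(np.stack([u.ravel(),v.ravel()],1)[:,None],K,np.array([c["k1"],0,0,0.]))[:,0]
    X=np.stack([p[:,0]*z.ravel(),-p[:,1]*z.ravel(),-z.ravel(),np.ones(h*w)],1)
    W=X@np.linalg.inv(np.array(c["world_to_cam"])).T
    W=W[:,:3].reshape(h,w,3); W[z==0]=np.nan; return W
def save(c,n,box=None,scale=1):
    im=c["color"][:,:,::-1]
    if box: im=im[box[1]:box[3],box[0]:box[2]]
    cv2.imwrite("pics/"+n,cv2.resize(im,None,fx=scale,fy=scale,interpolation=cv2.INTER_CUBIC))
E
python3 - <<'E'
from h import *
a=cam("top");b=cam("side")
save(a,"top1.png",None,1.5);save(b,"side1.png",None,1.5)
for n,c in(("top",a),("side",b)):
    W=cloud(c)
    for t in["post_tray","plain_tray","dish_washer_c","crown_washer_c","heatsink_c","flux_bottle_c","solder_spool_c"]:
        for d in env.recognise(n,t)[:4]:
            u,v=d["location"];print(n,t,round(d["score"],2),round(u),round(v),W[int(v),int(u)].round())
E
```

```text
pics
top post_tray 0.68 161 235 [467. 313.   4.]
top plain_tray 0.93 359 235 [ 459. -283.    5.]
top dish_washer_c 0.64 307 162 [ 684. -133.    1.]
top crown_washer_c 0.82 261 167 [665.   8.  14.]
top crown_washer_c 0.63 300 243 [ 438. -105.   14.]
top crown_washer_c 0.61 232 138 [763.  93.  -0.]
top heatsink_c 0.71 213 165 [672. 149.  24.]
top solder_spool_c 0.83 228 230 [477. 105.  26.]
side post_tray 0.79 195 173 [465. 298.   5.]
side post_tray 0.7 205 202 [470.  75.  30.]
side plain_tray 0.85 225 310 [ 459. -297.    5.]
side dish_washer_c 0.7 296 243 [ 673. -118.    7.]
side crown_washer_c 0.75 297 194 [748.  90.  17.]
side crown_washer_c 0.73 197 252 [426. -99.   0.]
side crown_washer_c 0.64 278 215 [661.  -4.  17.]
side crown_washer_c 0.16 222 224 [495. -66.  52.]
side heatsink_c 0.75 261 185 [647. 143.  26.]
side flux_bottle_c 0.63 224 226 [498. -66.  45.]
side solder_spool_c 0.74 206 201 [473.  76.  32.]
```

View pics/top1.png

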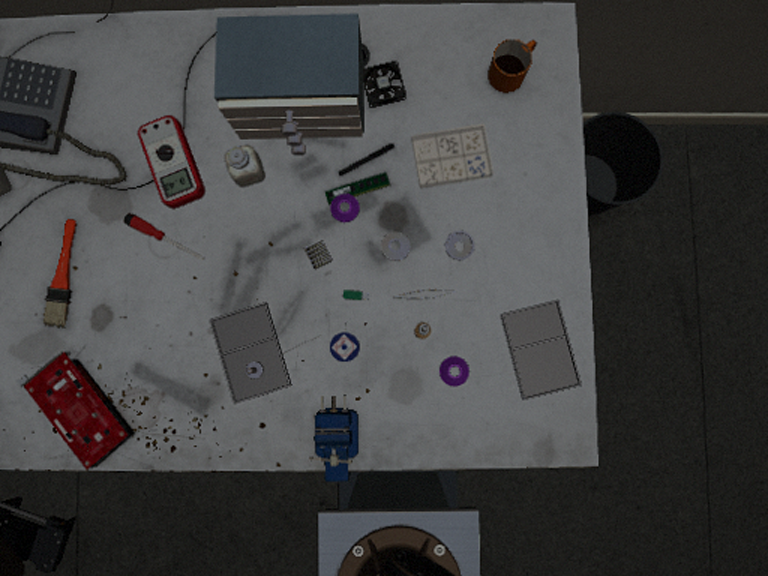

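View pics/side1.png

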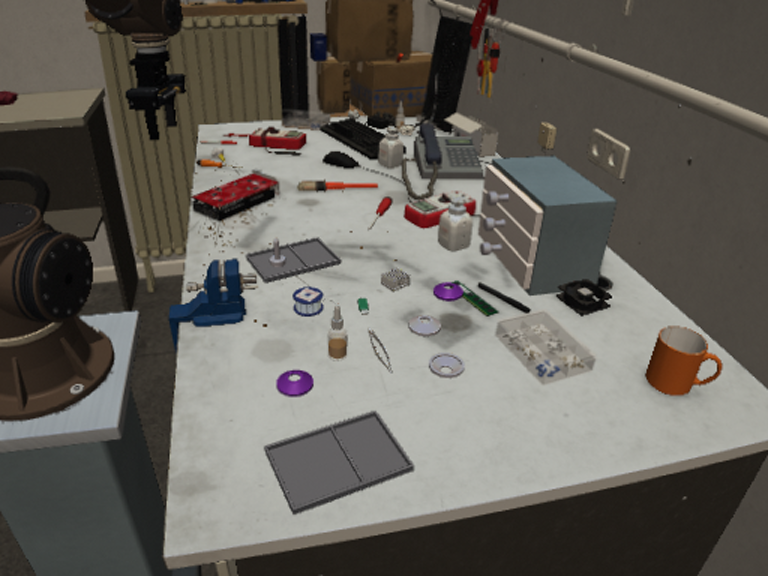

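The top view shows the post tray at (161,235) and the plain tray at (359,235) in native pixels. The heatsink is at (213,168), the spool at (228,230) and the bottle at (282,220).

Washer candidates, top view:
- Steel at (263,164): in the side view its crown is up.
- Steel at (307,162): in the side view it looks like a dish.
- Purple at (230,138) and (302,247): look-alikes, so I leave them alone.

I'll confirm the two steel ones in a crop.

Run:
```python
from h import *
a=cam("top");b=cam("side")
save(b,"crop1.png",(255,180,335,260),7)
Wt,Ws=cloud(a),cloud(b)
def near(W,x,y,r,z0,z1):
    m=(np.hypot(W[...,0]-x,W[...,1]-y)<r)&(W[...,2]>z0)&(W[...,2]<z1); return W[m]
for n,x,y,r,z0 in[("dish",678,-128,42,5),("crown",663,2,42,4),("heat",668,147,45,8),("spool",475,95,45,8),("bottle",505,-66,40,12),("post",440,300,30,10)]:
    for cn,W in(("top",Wt),("side",Ws)):
        P=near(W,x,y,r,z0,130)
        if len(P)<3: print(n,cn,len(P));continue
        lo,hi=np.percentile(P,[3,97],axis=0);(c,s,ang)=cv2.minAreaRect(P[:,:2].astype(np.float32))
        print(n,cn,len(P),"mid",((lo+hi)/2).round(),"lo",lo.round(),"hi",hi.round(),"rect",np.round(c),np.round(s),round(ang),"med z",np.median(P[:,2]).round(1))
for n,x,y in(("post",470,308),("plain",460,-290)):
  for cn,W,c in(("top",Wt,a),("side",Ws,b)):
    im=c["color"].astype(int).sum(2)
    m=(np.hypot(W[...,0]-x,W[...,1]-y)<140)&(abs(W[...,2])<25)
    if cn=="top": t0=np.percentile(im[m],[5,25,50,75,95]);print(t0)
    t=cv2.threshold(np.clip(im[m]/3,0,255).astype(np.uint8),0,255,cv2.THRESH_OTSU)[0]
    k=(m&(im/3<t)).astype(np.uint8)
    k=cv2.morphologyEx(k,cv2.MORPH_OPEN,np.ones((3,3)));
    N,L,S,_=cv2.connectedComponentsWithStats(k);i=1+np.argmax(S[1:,4])
    P=W[L==i];print(n,cn,[np.round(q,1) for q in cv2.minAreaRect(P[:,:2].astype(np.float32))],np.median(P[:,2]))
```

```text
dish top 247 mid [ 675. -131.   13.] lo [ 648. -159.    6.] hi [ 702. -104.   20.] rect [ 672. -128.] [67. 66.] 82 med z 11.5
dish side 289 mid [ 674. -133.   12.] lo [ 647. -160.    5.] hi [ 701. -105.   18.] rect [ 675. -131.] [60. 58.] 71 med z 13.2
crown top 269 mid [674.  -1.  12.] lo [648. -29.   5.] hi [700.  26.  19.] rect [670.   4.] [73. 73.] 66 med z 11.1
crown side 208 mid [674.  -6.  12.] lo [650. -30.   4.] hi [698.  19.  19.] rect [669.   3.] [56. 76.] 42 med z 12.5
heat top 180 mid [661. 153.  18.] lo [638. 132.   9.] hi [684. 175.  26.] rect [661. 154.] [45. 40.] 26 med z 18.5
heat side 179 mid [660. 151.  18.] lo [635. 130.   9.] hi [685. 173.  27.] rect [661. 153.] [49. 44.] 24 med z 22.5
spool top 306 mid [475. 101.  29.] lo [450.  75.  25.] hi [500. 126.  34.] rect [480.  99.] [56. 69.] 65 med z 30.2
spool side 267 mid [473. 100.  22.] lo [449.  76.  10.] hi [498. 124.  34.] rect [475. 103.] [61. 58.] 43 med z 31.5
bottle top 114 mid [505. -54.  68.] lo [489. -68.  33.] hi [520. -39. 104.] rect [504. -53.] [31. 33.] 45 med z 55.6
bottle side 337 mid [503. -61.  57.] lo [487. -71.  14.] hi [519. -52.  99.] rect [502. -61.] [24. 34.] 81 med z 49.5
post top 85 mid [432. 285.  38.] lo [417. 272.  12.] hi [446. 298.  64.] rect [431. 286.] [26. 38.] 55 med z 16.9
post side 74 mid [431. 283.  38.] lo [419. 272.  13.] hi [444. 295.  63.] rect [430. 285.] [25. 30.] 79 med z 30.2
[183. 213. 274. 311. 324.]
post top [array([492.4, 302.7]), array([236. , 125.6]), np.float64(17.1)] 3.9554181775805546
post side [array([469. , 293.6]), array([192. , 130.1]), np.float64(17.9)] 6.760264336838873
[208. 241. 315. 325. 332.]
plain top [array([ 462.8, -290.4]), array([179.6, 126.5]), np.float64(13.0)] 4.094626730828395
plain side [array([ 464.2, -283.3]), array([182.3, 135. ]), np.float64(12.5)] 5.508328217560631
```

View pics/crop1.png

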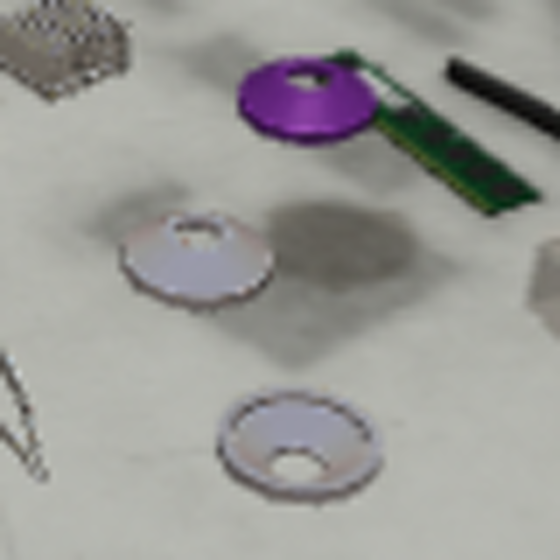

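Confirmed: the steel washer at (262,216) in the side view is the hat (crown) and the one at (297,243) is the dish; the purple ones are look-alikes.

```bash
cat >> h.py <<'E'
from scipy.spatial.transform import Rotation as Ro
def go(x,y,z,close=None):
    """print turn and tool-frame shift (after turn) to TCP x,y,z; close = world angle (deg) of closing line"""
    s=env.state();R=Ro.from_euler("xyz",s["tcp_rot"]);p=np.array(s["eef_pos"])
    ty=R.as_matrix()[:,1];cur=np.degrees(np.arctan2(ty[1],ty[0]));dw=0
    if close is not None:
        dw=(close-cur+90)%180-90
    R2=Ro.from_euler("z",dw,degrees=True)*R
    rv=np.degrees((R.inv()*R2).as_rotvec())
    print("at",p.round(1),"close",round(cur,1),"j6",round(s["joints"][5],2),"turn",rv.round(1),"shift",(R2.inv().apply(np.array([x,y,z])-p)).round(1),"open",round(s["opening"]*95,1),"F",np.round(s["ft_force"],1),"t",s["t"])
E
python3 - <<'E'
from h import *
go(440,285,260); s=env.state();print(s["tcp_rot"])
c=cam("side");W=cloud(c)
m=(abs(W[...,0]-380)<90)&(abs(W[...,1]-130)<70)&(W[...,2]>40)
print("vise",W[m].min(0),W[m].max(0))
c=cam("wrist");w=np.linalg.inv(np.array(c["world_to_cam"]));print(w.round(2),c["camera_matrix"])
E
```

```text
at [197.1 593.1 292.3] close 71.6 j6 -0.11 turn [0. 0. 0.] shift [-327.7 -215.8   32.3] open 94.9 F [-0.1 -0.1  0. ] t 0.9
[3.14147487e+00 1.52608675e-05 2.82079529e+00]
vise [290.18928369  83.04538767  40.14565271] [379.80502366 152.48667033 102.52609706]
[[ 3.2000e-01 -9.2000e-01 -2.5000e-01  1.2716e+02]
 [ 9.5000e-01  3.0000e-01  8.0000e-02  6.1581e+02]
 [ 0.0000e+00 -2.6000e-01  9.6000e-01  3.8463e+02]
 [ 0.0000e+00  0.0000e+00  0.0000e+00  1.0000e+00]] [[278.94845893   0.         254.57283057]
 [  0.         278.94845893 191.76487587]
 [  0.           0.           1.        ]]
```

>>> {"api": "jog_arm", "payload": {"motion": [[0, 0, 0, -41, -27, 4, 95], [0, 0, 0, -41, -27, 4, 95], [0, 0, 0, -41, -27, 4, 95], [0, 0, 0, -41, -27, 4, 95], [0, 0, 0, -41, -27, 4, 95], [0, 0, 0, -41, -27, 4, 95], [0, 0, 0, -41, -27, 4, 95], [0, 0, 0, -41, -27, 4, 95], [0, 0, 0, 0, 0, 0, 95], [0, 0, 0, 0, 0, 0, 95]]}}

```text
t: 2.25
eef_pos: [440.1, 284.9, 260.3]
tcp_rot: [3.141, -0.0, 2.82]
ft_force: [-0.3, 0.1, -0.2]
opening: 0.996
grip_force: 0.0
```

Run:
```python
from h import *
c=cam("wrist");save(c,"w1.png",None,1.5)
W=cloud(c);np.save("w1.npy",W);go(674,-131,200)
x,y=431,285
r=np.hypot(W[...,0]-x,W[...,1]-y)
for z0,z1 in((14,19),(30,70)):
    P=W[(r<28)&(W[...,2]>z0)&(W[...,2]<z1)];print(len(P),cv2.minEnclosingCircle(P[:,:2].astype(np.float32)),(P.min(0)+P.max(0))/2)
m=(np.hypot(W[...,0]-469,W[...,1]-295)<125)&(W[...,2]>9)&(W[...,2]<15)
P=W[m];print(len(P),cv2.minAreaRect(P[:,:2].astype(np.float32)))
```

```text
at [439.8 285.3 260.3] close 71.6 j6 -0.8 turn [0. 0. 0.] shift [-353.4 -321.3   60.2] open 94.7 F [-0.2  0.1 -0.4] t 2.3
423 ((430.6612854003906, 281.7955627441406), 16.799741744995117) [430.57970143 281.89770832  16.31143224]
132 ((430.1794738769531, 281.8046875), 5.859279632568359) [430.15118147 281.77827245  48.00014509]
1601 ((465.1391296386719, 292.0918273925781), (176.4748077392578, 120.4167251586914), 16.935043334960938)
```

View pics/w1.png

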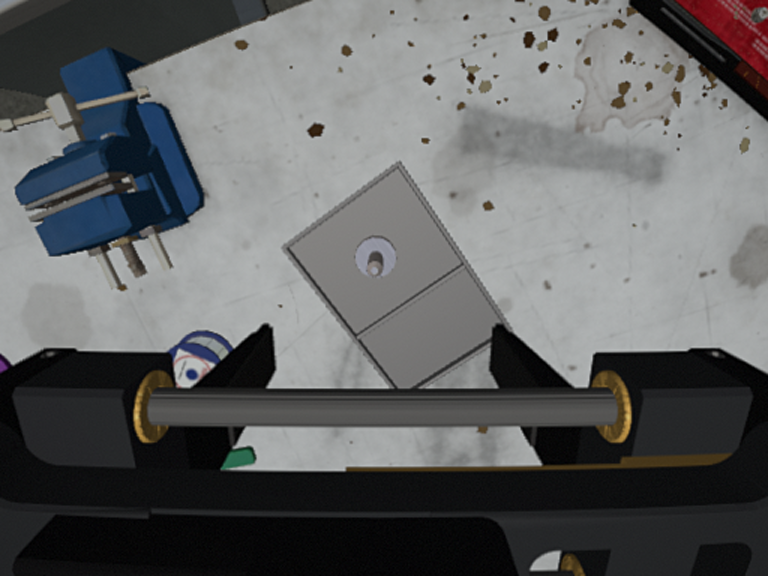

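The wrist view shows the post at about (375,262) in the enlarged picture, with the fit at world (430.4, 281.8). The tray centre is (465.1, 292.1) with yaw 16.9°, and the sizes match those given. Now to the dish washer.

>>> {"api": "jog_arm", "payload": {"motion": [[0, 0, 0, -39, -36, 6, 95], [0, 0, 0, -39, -36, 6, 95], [0, 0, 0, -39, -36, 6, 95], [0, 0, 0, -39, -36, 6, 95], [0, 0, 0, -39, -36, 6, 95], [0, 0, 0, -39, -36, 6, 95], [0, 0, 0, -39, -36, 6, 95], [0, 0, 0, -39, -36, 6, 95], [0, 0, 0, -41, -33, 6, 95], [0, 0, 0, 0, 0, 0, 95]]}}

```text
t: 3.55
eef_pos: [675.1, -132.6, 205.2]
tcp_rot: [-3.142, -0.0, 2.82]
ft_force: [-0.0, 1.1, -0.1]
opening: 0.997
grip_force: 0.0
```

```bash
cat >> h.py <<'E'
def fit(W,x,y,r,z0,z1):
    P=W[(np.hypot(W[...,0]-x,W[...,1]-y)<r)&(W[...,2]>z0)&(W[...,2]<z1)]
    if len(P)<5: print("few",len(P));return
    q=P[:,:2].astype(np.float32);c,R=cv2.minEnclosingCircle(q)
    print(len(P),"circ",np.round(c,1),round(R,1),"rect",[np.round(k,1) for k in cv2.minAreaRect(q)],"box",((P.min(0)+P.max(0))/2).round(1),"z",np.percentile(P[:,2],[5,50,95]).round(1))
    return c
E
python3 - <<'E'
from h import *
W=cloud(cam("wrist"))
for a,b in((4,25),(12,20)):
    c=fit(W,673,-131,45,a,b)
print("purple/crown");fit(W,674,0,45,2,25)
go(c[0],c[1],79.5)
E
```

```text
2155 circ [ 675. -132.] 30.0 rect [array([ 675. , -131.4]), array([58.7, 59.3]), np.float64(69.9)] box [ 675.2 -132.2   10.9] z [ 5.1 11.1 16.5]
905 circ [ 675. -132.] 30.0 rect [array([ 675. , -131.4]), array([58.7, 59.3]), np.float64(69.9)] box [ 675.2 -132.2   14.9] z [12.3 15.7 16.8]
purple/crown
2249 circ [669.2  -3.8] 37.4 rect [array([675.5,  -4.4]), array([70.4, 61. ]), np.float64(85.9)] box [674.8  -3.5  10.1] z [ 5.8 10.9 16.4]
at [ 674.3 -130.9  205.5] close 71.6 j6 -1.54 turn [0. 0. 0.] shift [ -1.1  -0.8 126. ] open 94.7 F [-0.4  0.8  0.1] t 3.6
```

>>> {"api": "jog_arm", "payload": {"motion": [[0, 0, 0, 0, -0.5, 40, 95], [0, 0, 0, 0, -0.5, 40, 95], [0, 0, 0, 0, 0, 30, 95], [0, 0, 0, 0, 0, 15, 95], [0, 0, 0, 0, 0, 0, 50], [0, 0, 0, 0, 0, 0, 50], [0, 0, 0, 0, 0, 0, 50], [0, 0, 0, 0, 0, 0, 50], [0, 0, 0, 0, 0, 0, 50], [0, 0, 0, 0, 0, 0, 50]]}}

```text
t: 4.85
eef_pos: [674.0, -132.2, 82.1]
tcp_rot: [3.141, 0.001, 2.821]
ft_force: [-1.3, 1.2, 6.9]
opening: 0.632
grip_force: 30.0
```

```bash
python3 -c "
from h import *
go(430.4,281.8,200)"
```

```text
at [ 674.  -132.2   82.1] close 71.6 j6 -1.54 turn [0. 0. 0.] shift [ 361.6  316.1 -118.3] open 60.0 F [-1.3  1.2  6.9] t 4.85
```

>>> {"api": "jog_arm", "payload": {"motion": [[0, 0, 0, 0, 0, -25, 50], [0, 0, 0, 0, 0, -45, 50], [0, 0, 0, 0, 0, -50, 50], [0, 0, 0, 36, 32, 0, 50], [0, 0, 0, 36, 32, 0, 50], [0, 0, 0, 36, 32, 0, 50], [0, 0, 0, 36, 32, 0, 50], [0, 0, 0, 36, 32, 0, 50], [0, 0, 0, 36, 32, 0, 50], [0, 0, 0, 36, 32, 0, 50]]}}

```text
t: 6.1
eef_pos: [504.2, 161.0, 201.3]
tcp_rot: [3.141, 0.0, 2.821]
ft_force: [0.5, -0.2, -0.6]
opening: 0.638
grip_force: 30.0
```

>>> {"api": "jog_arm", "payload": {"motion": [[0, 0, 0, 36, 32, 0, 50], [0, 0, 0, 36, 32, 0, 50], [0, 0, 0, 30, 28, 0, 50], [0, 0, 0, 0, 0, 0, 50], [0, 0, 0, 0, 0, 0, 50]]}}

```text
t: 6.72
eef_pos: [437.5, 279.1, 201.3]
tcp_rot: [3.142, 0.0, 2.821]
ft_force: [1.0, -0.5, -0.9]
opening: 0.636
grip_force: 30.0
```

Run:
```python
from h import *
c=cam("wrist");W=cloud(c);save(c,"w2.png",(100,80,412,280),2.3)
s=env.state();x,y,z=s["eef_pos"]
print("washer");fit(W,x,y,45,z-78-14,z-52)
print("post");fit(W,430,282,35,13,20);fit(W,430,282,30,30,67)
go(430.4,281.8,120)
```

```text
washer
5494 circ [426.8 282. ] 37.7 rect [array([432.7, 281.1]), array([74.2, 47.9]), np.float64(82.0)] box [433.5 282.  134.1] z [123.3 130.1 142.1]
post
561 circ [430.5 281.7] 16.9 rect [array([427.9, 282.6]), array([33.1, 27.2]), np.float64(67.4)] box [429.5 281.5  16.5] z [14.5 15.8 17. ]
130 circ [430.5 281.8] 5.9 rect [array([427.7, 282.6]), array([11.8,  6.1]), np.float64(73.9)] box [428.5 281.8  46.1] z [32.3 51.6 61.3]
at [437.8 278.7 201.2] close 71.6 j6 -0.81 turn [0. 0. 0.] shift [ 8.   0.6 81.2] open 60.2 F [ 0.9 -0.6 -0.8] t 6.775
```

View pics/w2.png

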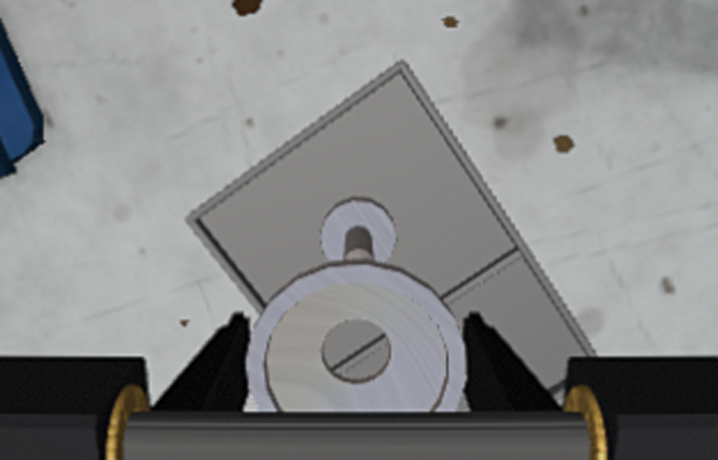

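The washer is held level, with its hole at (355,350) in the crop and the post tip at (358,240). I'll measure the hole centre against the post.

```bash
cat >> h.py <<'E'
def hole(W,u0,v0,ztab):
    m=(~(W[...,2]>ztab)).astype(np.uint8)
    N,L=cv2.connectedComponents(m,connectivity=4);k=(L==L[v0,u0]).astype(np.uint8)
    ring=(cv2.dilate(k,np.ones((3,3)))-k)>0
    P=W[ring];q=P[:,:2]
    A=np.c_[2*q,np.ones(len(q))];s=np.linalg.lstsq(A,(q**2).sum(1),rcond=None)[0]
    print("hole",k.sum(),s[:2].round(1),"r",round(float(np.sqrt(s[2]+s[0]**2+s[1]**2)),1),"z",np.median(P[:,2]).round(1)); return s[:2]
E
python3 - <<'E'
from h import *
W=cloud(cam("wrist"))
h=hole(W,100+int(355/2.3),80+int(350/2.3),100)
p=np.array(env.state()["eef_pos"][:2]);print(h-p)
x,y=p+np.array([430.4,281.8])-h
go(x,y,120)
E
```

```text
hole 603 [438.3 278. ] r 10.3 z 122.4
[ 0.41316113 -0.51865674]
at [437.9 278.6 201.3] close 71.6 j6 -0.81 turn [0. 0. 0.] shift [ 8.7  1.1 81.3] open 60.4 F [ 1.1  0.  -1. ] t 6.825
```

>>> {"api": "jog_arm", "payload": {"motion": [[0, 0, 0, 8.5, 1, 0, 50], [0, 0, 0, 0, 0, 0, 50], [0, 0, 0, 0, 0, 30, 50], [0, 0, 0, 0, 0, 30, 50], [0, 0, 0, 0, 0, 20, 50], [0, 0, 0, 0, 0, 12, 50], [0, 0, 0, 0, 0, 8, 50], [0, 0, 0, 0, 0, 0, 50]]}}

```text
t: 7.82
eef_pos: [429.7, 283.0, 101.2]
tcp_rot: [-3.141, -0.0, 2.821]
ft_force: [-0.3, 0.4, 0.3]
opening: 0.634
grip_force: 30.0
```

>>> {"api": "jog_arm", "payload": {"motion": [[0, 0, 0, 0, 0, 2, 50], [0, 0, 0, 0, 0, 0, 50], [0, 0, 0, 0, 0, 0, 75], [0, 0, 0, 0, 0, 0, 75], [0, 0, 0, 0, 0, 0, 75], [0, 0, 0, 0, 0, 0, 75], [0, 0, 0, 0, 0, -40, 75], [0, 0, 0, 0, 0, -40, 95], [0, 0, 0, 0, 0, -30, 95], [0, 0, 0, 0, 0, 0, 95]]}}

```text
t: 9.07
eef_pos: [430.1, 283.2, 211.1]
tcp_rot: [3.139, 0.003, 2.821]
ft_force: [-1.0, -0.0, -0.9]
opening: 0.987
grip_force: 0.0
```

Run:
```python
from h import *
W=cloud(cam("wrist"))
fit(W,430,282,40,14,36);fit(W,430,282,40,29,36)
go(674.5,-3,200)
```

```text
2456 circ [430.3 282.2] 29.9 rect [array([430.2, 282.3]), array([58.8, 59.1]), np.float64(39.8)] box [430.4 282.2  24.8] z [18.  26.9 32.5]
889 circ [430.3 282.2] 29.9 rect [array([430.2, 282.3]), array([58.8, 59.1]), np.float64(39.8)] box [430.4 282.2  32.2] z [30.  31.7 32.9]
at [429.7 283.  209.7] close 71.6 j6 -0.8 turn [0. 0. 0.] shift [-322.5 -194.2    9.9] open 94.0 F [ 0.8 -0.1 -0.8] t 9.125
```

Seated: rim at z = 32, centred on the post. Now the crown washer.

>>> {"api": "jog_arm", "payload": {"motion": [[0, 0, 0, -40, -24, 1, 95], [0, 0, 0, -40, -24, 1, 95], [0, 0, 0, -40, -24, 1, 95], [0, 0, 0, -40, -24, 1, 95], [0, 0, 0, -40, -24, 1, 95], [0, 0, 0, -40, -24, 1, 95], [0, 0, 0, -40, -24, 1, 95], [0, 0, 0, -40, -24, 1, 95], [0, 0, 0, 0, 0, 0, 95], [0, 0, 0, 0, 0, 0, 95]]}}

```text
t: 10.38
eef_pos: [672.1, 0.0, 199.6]
tcp_rot: [-3.141, -0.003, 2.82]
ft_force: [0.2, -0.0, -0.5]
opening: 1.002
grip_force: 0.0
```

Run:
```python
from h import *
W=cloud(cam("wrist"))
c=fit(W,674.5,-3,36,3.5,25);fit(W,674.5,-3,40,2,8)
go(c[0],c[1],80)
```

```text
2103 circ [676.8  -2.2] 29.9 rect [array([676.8,  -2.3]), array([58.9, 59.1]), np.float64(3.4)] box [676.8  -2.3  10.8] z [ 6.1 11.1 16.1]
503 circ [670.6  -2.4] 35.8 rect [array([676.7,  -2.1]), array([58.9, 59.5]), np.float64(55.9)] box [670.9  -2.3   5. ] z [5.1 6.8 7.9]
at [6.720e+02 5.000e-01 2.001e+02] close 71.6 j6 -1.35 turn [0. 0. 0.] shift [ -5.6  -1.1 120.1] open 95.0 F [-0.3  0.7  0.5] t 10.425
```

>>> {"api": "jog_arm", "payload": {"motion": [[0, 0, 0, -5.6, -1.2, 0, 95], [0, 0, 0, 0, 0, 45, 95], [0, 0, 0, 0, 0, 40, 95], [0, 0, 0, 0, 0, 25, 95], [0, 0, 0, 0, 0, 10, 95], [0, 0, 0, 0, 0, 0, 50], [0, 0, 0, 0, 0, 0, 50], [0, 0, 0, 0, 0, 0, 50], [0, 0, 0, 0, 0, 0, 50], [0, 0, 0, 0, 0, 0, 50]]}}

```text
t: 11.68
eef_pos: [677.9, -3.0, 81.9]
tcp_rot: [3.141, 0.001, 2.821]
ft_force: [-0.4, 0.1, 5.8]
opening: 0.622
grip_force: 30.0
```

>>> {"api": "jog_arm", "payload": {"motion": [[0, 0, 0, 0, 0, 0, 50], [0, 0, 0, 0, 0, -20, 50], [0, 0, 0, 0, 0, -45, 50], [0, 0, 0, 0, 0, -50, 50], [0, 0, 0, 0, 0, 0, 50]]}}

```text
t: 12.3
eef_pos: [678.9, -3.1, 201.5]
tcp_rot: [3.14, 0.007, 2.821]
ft_force: [-0.2, 0.4, -1.2]
opening: 0.62
grip_force: 30.0
```

Run:
```python
from h import *
c=cam("wrist");W=cloud(c);save(c,"w3.png",(100,80,412,280),2.3)
go(437.5,279,200)
```

```text
at [678.   -3.1 198.8] close 71.6 j6 -1.35 turn [0. 0. 0.] shift [317.2 191.8  -2.2] open 58.9 F [ 0.3 -0.7 -1.5] t 12.35
```

View pics/w3.png

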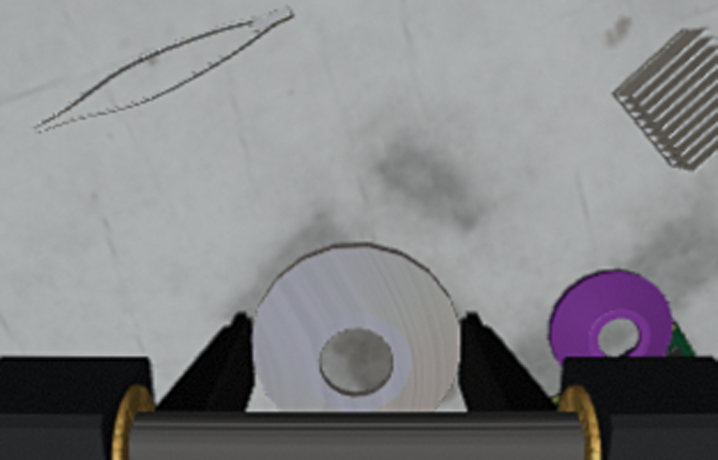

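The crown washer is held level (hole at crop (356,360)). Moving to the post.

>>> {"api": "jog_arm", "payload": {"motion": [[0, 0, 0, 35, 21, 0, 50], [0, 0, 0, 35, 21, 0, 50], [0, 0, 0, 35, 21, 0, 50], [0, 0, 0, 35, 21, 0, 50], [0, 0, 0, 35, 21, 0, 50], [0, 0, 0, 35, 21, 0, 50], [0, 0, 0, 35, 21, 0, 50], [0, 0, 0, 35, 21, 0, 50], [0, 0, 0, 37, 23, 0, 50], [0, 0, 0, 0, 0, 0, 50]]}}

```text
t: 13.6
eef_pos: [435.0, 279.5, 195.5]
tcp_rot: [-3.14, -0.002, 2.824]
ft_force: [0.9, -0.8, -1.3]
opening: 0.625
grip_force: 30.0
```

Run:
```python
from h import *
W=cloud(cam("wrist"))
s=env.state();p=np.array(s["eef_pos"][:2])
h=hole(W,100+int(356/2.3),80+int(360/2.3),100)
print(h-p); x,y=p+np.array([430.4,281.8])-h
go(x,y,115)
```

```text
hole 683 [433.4 279.5] r 10.2 z 129.0
[-2.72099417  0.72190116]
at [436.1 278.7 195.6] close 71.7 j6 -0.81 turn [0. 0. 0.] shift [ 3.5  1.4 80.6] open 59.0 F [ 0.1  0.3 -1.2] t 13.65
```

>>> {"api": "jog_arm", "payload": {"motion": [[0, 0, 0, 3.5, 1.4, 0, 50], [0, 0, 0, 0, 0, 0, 50], [0, 0, 0, 0, 0, 30, 50], [0, 0, 0, 0, 0, 25, 50], [0, 0, 0, 0, 0, 15, 50], [0, 0, 0, 0, 0, 7, 50], [0, 0, 0, 0, 0, 0, 50]]}}

```text
t: 14.52
eef_pos: [434.4, 280.5, 119.2]
tcp_rot: [-3.142, -0.0, 2.821]
ft_force: [-0.4, -0.2, -0.9]
opening: 0.618
grip_force: 30.0
```

Run:
```python
from h import *
W=cloud(cam("wrist"));go(430,282,114);s=env.state();p=np.array(s["eef_pos"][:2])
fit(W,430,282,14,52,70)
fit(W,430,282,15,44,52)
```

```text
at [434.5 280.6 119.6] close 71.6 j6 -0.8 turn [0. 0. 0.] shift [ 4.7 -0.1  5.6] open 59.1 F [-0.1 -0.3 -0.4] t 14.575
1037 circ [430. 282.] 14.0 rect [array([430.3, 282. ]), array([27.8, 27.1]), np.float64(76.0)] box [430.  282.   58.5] z [52.2 53.4 63.3]
319 circ [429.9 282. ] 14.9 rect [array([429.8, 282.6]), array([28.4, 29.4]), np.float64(82.6)] box [429.7 282.4  48. ] z [49.  51.3 51.9]
```

Run:
```python
from h import *
W=cloud(cam("wrist"))
fit(W,431,282,19,52.6,56)
fit(W,431,282,40,36,56)
fit(W,431,282,10,58,70)
```

```text
1103 circ [431.6 280.7] 17.4 rect [array([431.2, 281.5]), array([32.2, 33.4]), np.float64(72.3)] box [431.9 280.6  54.3] z [52.7 53.4 54.4]
5394 circ [425.6 282.8] 36.1 rect [array([428.3, 281.9]), array([72.1, 49.8]), np.float64(71.7)] box [431.2 283.1  46.4] z [43.3 49.  54. ]
255 circ [430.5 281.8] 5.8 rect [array([430.5, 281.8]), array([10.8, 10.9]), np.float64(71.9)] box [430.5 281.8  61.6] z [58.4 61.6 64.3]
```

>>> {"api": "jog_arm", "payload": {"motion": [[0, 0, 0, 1, 0.5, 2, 50], [0, 0, 0, 0, 0, 2, 50], [0, 0, 0, 0, 0, 0, 50], [0, 0, 0, 0, 0, 0, 50]]}}

```text
t: 15.12
eef_pos: [433.4, 281.4, 115.3]
tcp_rot: [3.141, 0.0, 2.821]
ft_force: [-0.4, 0.1, -0.6]
opening: 0.618
grip_force: 30.0
```

>>> {"api": "jog_arm", "payload": {"motion": [[0, 0, 0, 0, 0, 1, 50], [0, 0, 0, 0, 0, 0, 50], [0, 0, 0, 0, 0, 0, 75], [0, 0, 0, 0, 0, 0, 75], [0, 0, 0, 0, 0, 0, 75], [0, 0, 0, 0, 0, 0, 75], [0, 0, 0, 0, 0, -30, 75], [0, 0, 0, 0, 0, -35, 95], [0, 0, 0, 0, 0, -35, 95], [0, 0, 0, 0, 0, 0, 95]]}}

```text
t: 16.38
eef_pos: [434.0, 281.7, 216.4]
tcp_rot: [3.138, 0.003, 2.821]
ft_force: [-0.2, 0.6, -0.5]
opening: 0.992
grip_force: 0.0
```

Run:
```python
from h import *
c=cam("wrist");W=cloud(c);save(c,"w4.png",(100,40,412,240),2.3)
fit(W,430.4,282,34,20,55);fit(W,430,282,18,44,50)
go(661,153,210)
```

```text
2662 circ [431.1 281.5] 30.8 rect [array([431.1, 281.3]), array([58.6, 61.4]), np.float64(70.6)] box [431.1 281.8  37.1] z [31.2 42.5 48.2]
755 circ [430. 282.] 18.0 rect [array([430.1, 282.1]), array([35.3, 35.1]), np.float64(7.4)] box [429.9 282.1  47. ] z [44.9 47.2 48.6]
at [433.5 281.5 214.9] close 71.6 j6 -0.8 turn [0. 0. 0.] shift [-256.4  -50.2    5.2] open 94.5 F [ 0.3  0.6 -0.5] t 16.425
```

View pics/w4.png

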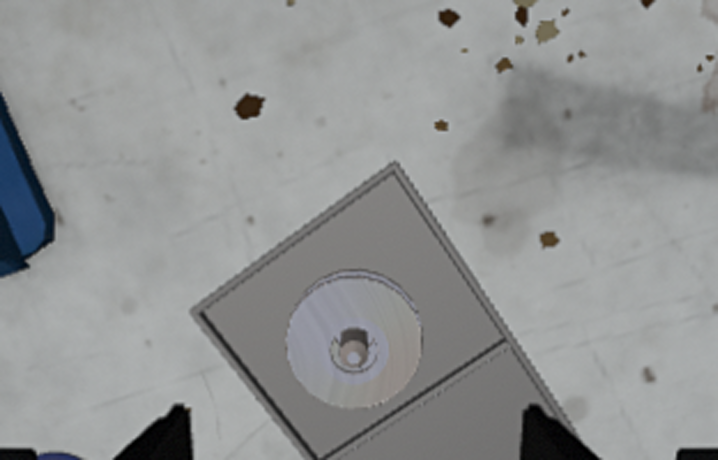

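The washer is stacked with its top at z = 48 and its offset within 1.5 mm. Heatsink next.

>>> {"api": "jog_arm", "payload": {"motion": [[0, 0, 0, -40, -8, 1, 95], [0, 0, 0, -40, -8, 1, 95], [0, 0, 0, -40, -8, 1, 95], [0, 0, 0, -40, -8, 1, 95], [0, 0, 0, -40, -8, 1, 95], [0, 0, 0, -40, -8, 0, 95], [0, 0, 0, 0, 0, 0, 95], [0, 0, 0, 0, 0, 0, 95]]}}

```text
t: 17.42
eef_pos: [645.2, 160.3, 207.8]
tcp_rot: [-3.141, -0.002, 2.821]
ft_force: [0.2, -0.5, 0.7]
opening: 0.996
grip_force: 0.0
```

Run:
```python
from h import *
c=cam("wrist");W=cloud(c);save(c,"w5.png",(130,60,380,250),2.5)
fit(W,661,153,42,5,30);fit(W,661,153,42,18,30)
go(661,153,82)
```

```text
1639 circ [660.9 154.4] 29.4 rect [array([660.6, 154.4]), array([45. , 40.1]), np.float64(25.0)] box [660.8 154.5  15.3] z [ 6.5 18.1 24.1]
832 circ [660.8 154. ] 29.3 rect [array([660.9, 154.4]), array([44.6, 40.1]), np.float64(25.5)] box [660.8 154.6  21.7] z [18.6 22.7 24.4]
at [645.1 160.6 208.3] close 71.6 j6 -1.11 turn [0. 0. 0.] shift [-17.7  -2.1 126.3] open 94.8 F [-0.  1.  0.] t 17.475
```

View pics/w5.png

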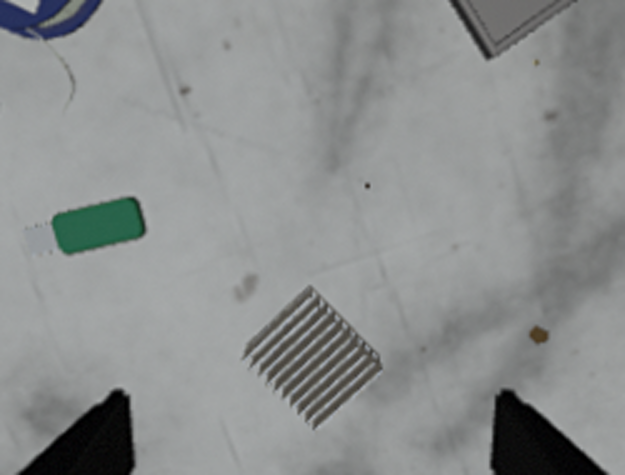

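The crop shows the heatsink at about (312,358), with fins running at 115° in the world, so I'll close along 115°.

>>> {"api": "jog_arm", "payload": {"motion": [[0, 0, -10, 0, 0, 0, 95], [0, 0, -10, 0, 0, 0, 95], [0, 0, -10, 0, 0, 0, 95], [0, 0, -10, 0, 0, 0, 95], [0, 0, -3.5, 0, 0, 0, 95], [0, 0, 0, 0, 0, 0, 95]]}}

```text
t: 18.23
eef_pos: [645.3, 160.9, 209.2]
tcp_rot: [3.141, -0.0, -2.703]
ft_force: [-0.5, 1.0, -0.2]
opening: 1.002
grip_force: 0.0
```

Run:
```python
from h import *
go(660.8,154.4,81,115.2)
```

```text
at [645.3 160.9 209.2] close 115.1 j6 -1.86 turn [ 0.   0.  -0.1] shift [-11.3 -12.5 128.2] open 95.2 F [-0.5  1.  -0.2] t 18.225
```

>>> {"api": "jog_arm", "payload": {"motion": [[0, 0, 0, -11.3, -12.5, 0, 95], [0, 0, 0, 0, 0, 45, 95], [0, 0, 0, 0, 0, 45, 95], [0, 0, 0, 0, 0, 28, 95], [0, 0, 0, 0, 0, 10, 95], [0, 0, 0, 0, 0, 0, 30], [0, 0, 0, 0, 0, 0, 30], [0, 0, 0, 0, 0, 0, 30], [0, 0, 0, 0, 0, 0, 30], [0, 0, 0, 0, 0, 0, 30]]}}

```text
t: 19.48
eef_pos: [661.6, 153.6, 81.5]
tcp_rot: [-3.142, 0.0, -2.703]
ft_force: [-0.2, 0.2, -0.2]
opening: 0.533
grip_force: 0.0
```

>>> {"api": "jog_arm", "payload": {"motion": [[0, 0, 0, 0, 0, 0, 30], [0, 0, 0, 0, 0, 0, 30], [0, 0, 0, 0, 0, -20, 30], [0, 0, 0, 0, 0, -45, 30], [0, 0, 0, 0, 0, -50, 30], [0, 0, 8.2, 0, 0, 0, 30]]}}

```text
t: 20.23
eef_pos: [662.8, 153.9, 202.0]
tcp_rot: [-3.14, 0.008, -2.849]
ft_force: [-0.5, -0.3, -2.3]
opening: 0.418
grip_force: 30.0
```

Run:
```python
from h import *
go(512.9,306.7,200,106.9)
```

```text
at [662.8 153.9 202. ] close 106.8 j6 -1.73 turn [-0.  -0.  -0.1] shift [ 99.  189.8   1. ] open 39.7 F [-0.5 -0.3 -2.3] t 20.225
```

>>> {"api": "jog_arm", "payload": {"motion": [[0, 0, 0, 16.5, 31.6, 0, 30], [0, 0, 0, 16.5, 31.6, 0, 30], [0, 0, 0, 16.5, 31.6, 0, 30], [0, 0, 0, 16.5, 31.6, 0, 30], [0, 0, 0, 16.5, 31.6, 0, 30], [0, 0, 0, 16.5, 31.6, 0, 30], [0, 0, 0, 0, 0, 0, 30], [0, 0, 0, 0, 0, 45, 30], [0, 0, 0, 0, 0, 30, 30], [0, 0, 0, 0, 0, 0, 30]]}}

```text
t: 21.48
eef_pos: [511.8, 305.4, 120.2]
tcp_rot: [-3.141, -0.003, -2.847]
ft_force: [-0.2, -0.2, -1.2]
opening: 0.417
grip_force: 30.0
```

Run:
```python
from h import *
go(512.9,306.7,86,106.9)
```

```text
at [511.8 305.4 120.2] close 106.9 j6 -1.44 turn [ 0. -0. -0.] shift [-1.6  0.9 34.2] open 39.6 F [-0.2 -0.2 -1.2] t 21.475
```

>>> {"api": "jog_arm", "payload": {"motion": [[0, 0, 0, -1.5, 1, 20, 30], [0, 0, 0, 0, 0, 10, 30], [0, 0, 0, 0, 0, 3.5, 30], [0, 0, 0, 0, 0, 0, 30]]}}

```text
t: 21.98
eef_pos: [512.9, 307.7, 87.8]
tcp_rot: [3.142, 0.0, -2.846]
ft_force: [0.7, 0.4, -1.7]
opening: 0.42
grip_force: 30.0
```

>>> {"api": "jog_arm", "payload": {"motion": [[0, 0, 0, 0, 0, 0, 54], [0, 0, 0, 0, 0, 0, 54], [0, 0, 0, 0, 0, 0, 54], [0, 0, 0, 0, 0, 0, 54], [0, 0, 0, 0, 0, -30, 54], [0, 0, 0, 0, 0, -45, 95], [0, 0, 0, 0, 0, -50, 95], [0, 0, 0, 0, 0, 0, 95]]}}

```text
t: 22.98
eef_pos: [513.7, 308.1, 216.4]
tcp_rot: [3.141, 0.006, -2.846]
ft_force: [0.4, -0.6, -0.7]
opening: 0.826
grip_force: 0.0
```

Run:
```python
from h import *
W=cloud(cam("wrist"));fit(W,513,306,35,15,40)
fit(W,430.4,282,34,20,55)
go(475,101,215)
```

```text
1513 circ [512.6 307. ] 29.4 rect [array([512.8, 307.1]), array([44.9, 39.9]), np.float64(16.9)] box [512.7 307.1  22.3] z [16.1 24.1 28.2]
3042 circ [431.4 281.5] 31.0 rect [array([431.4, 281.5]), array([59. , 60.1]), np.float64(17.0)] box [431.5 281.7  36.6] z [37.5 43.  48.4]
at [513.  307.8 214.2] close 106.9 j6 -1.44 turn [0. 0. 0.] shift [  96.6 -186.7   -1.2] open 83.0 F [ 0.1 -0.8 -0.6] t 23.025
```

The heatsink is centred and flat, with its top at z = 28. Now the spool.

>>> {"api": "jog_arm", "payload": {"motion": [[0, 0, 0, 19, -37.5, 0, 95], [0, 0, 0, 19, -37.5, 0, 95], [0, 0, 0, 19, -37.5, 0, 95], [0, 0, 0, 19, -37.5, 0, 95], [0, 0, 0, 19, -37.5, 0, 95], [0, 0, 0, 0, 0, 0, 95], [0, 0, 0, 0, 0, 0, 95]]}}

```text
t: 23.9
eef_pos: [476.5, 100.8, 212.0]
tcp_rot: [3.141, -0.001, -2.847]
ft_force: [0.7, -0.8, 0.4]
opening: 0.999
grip_force: 0.0
```

Run:
```python
from h import *
c=cam("wrist");W=cloud(c);save(c,"w6.png",(100,40,412,270),2.4)
c=fit(W,475,101,38,27,35);fit(W,475,101,75,2,24)
go(c[0],c[1],82)
```

```text
2424 circ [474.1 100.8] 28.9 rect [array([474.1, 101.1]), array([56.8, 57.1]), np.float64(42.6)] box [474.1 100.9  30.2] z [29.2 30.5 31.8]
119 circ [477.1 101.5] 72.4 rect [array([465.3, 105.2]), array([117.7, 127.9]), np.float64(14.2)] box [470.4 110.9  10.4] z [ 2.   2.6 13.1]
at [476.6 101.2 212.1] close 106.9 j6 -1.79 turn [0. 0. 0.] shift [  2.4   0.3 130.1] open 95.0 F [0.6 0.4 0.3] t 23.95
```

View pics/w6.png

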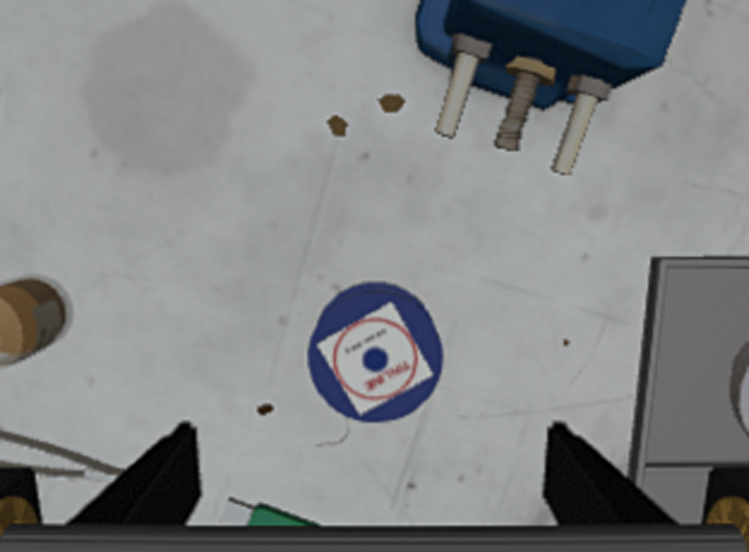

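The spool is at crop (375,352) and its wire end at (330,440), which is clear of the fingers. Grasping as oriented.

>>> {"api": "jog_arm", "payload": {"motion": [[0, 0, 0, 2.4, 0.2, 45, 95], [0, 0, 0, 0, 0, 45, 95], [0, 0, 0, 0, 0, 30, 95], [0, 0, 0, 0, 0, 11, 95], [0, 0, 0, 0, 0, 0, 45], [0, 0, 0, 0, 0, 0, 45], [0, 0, 0, 0, 0, 0, 45], [0, 0, 0, 0, 0, 0, 45], [0, 0, 0, 0, 0, 0, 45], [0, 0, 0, 0, 0, 0, 45]]}}

```text
t: 25.2
eef_pos: [474.4, 100.0, 82.2]
tcp_rot: [-3.141, 0.001, -2.846]
ft_force: [-0.4, 0.7, 7.0]
opening: 0.574
grip_force: 30.0
```

>>> {"api": "jog_arm", "payload": {"motion": [[0, 0, 0, 0, 0, 0, 45], [0, 0, 0, 0, 0, -20, 45], [0, 0, 0, 0, 0, -45, 45], [0, 0, 0, 0, 0, -55, 45], [0, 0, 4, 0, 0, 0, 45], [0, 0, 0, 0, 0, 0, 45]]}}

```text
t: 25.95
eef_pos: [474.0, 100.1, 202.1]
tcp_rot: [-3.142, 0.001, -2.916]
ft_force: [-0.1, 0.9, -1.3]
opening: 0.574
grip_force: 30.0
```

Run:
```python
from h import *
go(455,-280,210,103)
```

```text
at [474.  100.1 202.1] close 102.9 j6 -1.73 turn [-0.  -0.  -0.1] shift [ 104. -366.   -8.] open 54.5 F [-0.1  0.9 -1.3] t 25.95
```

>>> {"api": "jog_arm", "payload": {"motion": [[0, 0, 0, 0, 0, -40, 45], [0, 0, 0, 10.4, -36.6, 0, 45], [0, 0, 0, 10.4, -36.6, 0, 45], [0, 0, 0, 10.4, -36.6, 0, 45], [0, 0, 0, 10.4, -36.6, 0, 45], [0, 0, 0, 10.4, -36.6, 0, 45], [0, 0, 0, 10.4, -36.6, 0, 45], [0, 0, 0, 10.4, -36.6, 0, 45], [0, 0, 0, 10.4, -36.6, 0, 45], [0, 0, 0, 10.4, -36.6, 0, 45]]}}

```text
t: 27.2
eef_pos: [456.1, -243.1, 240.7]
tcp_rot: [3.14, -0.001, -2.914]
ft_force: [1.2, 0.6, -1.5]
opening: 0.573
grip_force: 30.0
```

>>> {"api": "jog_arm", "payload": {"motion": [[0, 0, 0, 10.4, -36.6, 0, 45], [0, 0, 0, 0, 0, 0, 45], [0, 0, 0, 0, 0, 0, 45]]}}

```text
t: 27.58
eef_pos: [454.3, -279.4, 240.8]
tcp_rot: [3.14, -0.001, -2.916]
ft_force: [-0.7, 0.6, -2.4]
opening: 0.573
grip_force: 30.0
```

Run:
```python
from h import *
c=cam("wrist");W=cloud(c);save(c,"w7.png",None,1.5)
m=(np.hypot(W[...,0]-463,W[...,1]+288)<125)&(W[...,2]>9)&(W[...,2]<15)
P=W[m];print(len(P),cv2.minAreaRect(P[:,:2].astype(np.float32)))
z=env.state()["eef_pos"][2];x,y=env.state()["eef_pos"][:2]
fit(W,x,y,29,z-55,z-44)
go(428,-296,90,103)
```

```text
1195 ((444.201416015625, -294.458251953125), (134.69082641601562, 120.7352294921875), 13.289164543151855)
5088 circ [ 454.4 -279.1] 29.0 rect [array([ 454.1, -280.7]), array([54.5, 57.5]), np.float64(72.5)] box [ 454.4 -280.   191.6] z [187.9 189.2 190.4]
at [ 454.4 -279.1  241.1] close 103.0 j6 -2.47 turn [ 0.  0. -0.] shift [ 29.4 -10.7 151.1] open 54.6 F [-0.1  0.5 -2.6] t 27.625
```

View pics/w7.png

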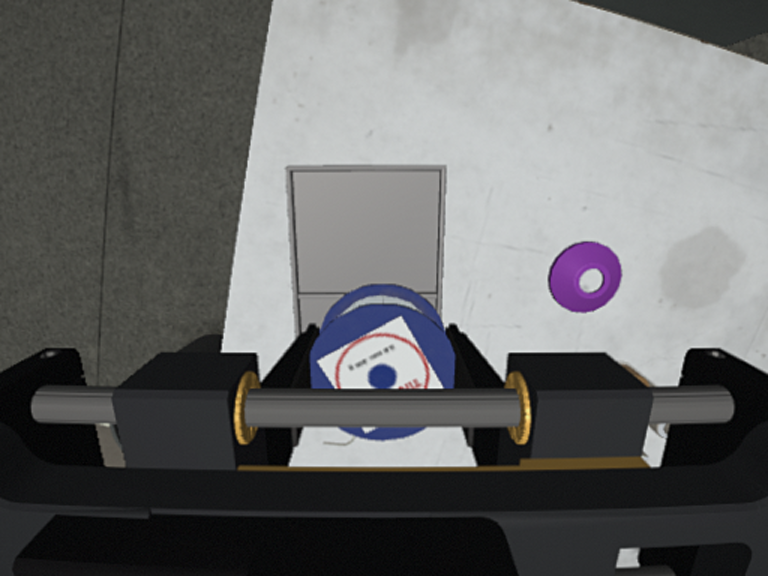

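The view shows the spool held level at (382,375), and the plain tray's centre works out to about (464.5, -289.7) with yaw 13.3°. Large section centre: (429.5, -298).

>>> {"api": "jog_arm", "payload": {"motion": [[0, 0, 0, 14, -6.3, 0, 45], [0, 0, 0, 14.5, -6.3, 0, 45], [0, 0, 0, 0, 0, 45, 45], [0, 0, 0, 0, 0, 45, 45], [0, 0, 0, 0, 0, 30, 45], [0, 0, 0, 0, 0, 20, 45], [0, 0, 0, 0, 0, 0, 45]]}}

```text
t: 28.5
eef_pos: [428.8, -298.6, 100.8]
tcp_rot: [3.14, -0.001, -2.916]
ft_force: [-0.9, -0.0, -1.0]
opening: 0.573
grip_force: 30.0
```

Run:
```python
from h import *
go(429.5,-298,87,103)
```

```text
at [ 428.8 -298.6  100.8] close 102.9 j6 -2.53 turn [ 0.   0.  -0.1] shift [-0.9  0.4 13.8] open 54.4 F [-0.9 -0.  -1. ] t 28.5
```

>>> {"api": "jog_arm", "payload": {"motion": [[0, 0, 0, 0, 0, 8, 45], [0, 0, 0, 0, 0, 5, 45], [0, 0, 0, 0, 0, 0, 45], [0, 0, 0, 0, 0, 0, 70], [0, 0, 0, 0, 0, 0, 70], [0, 0, 0, 0, 0, 0, 70], [0, 0, 0, 0, 0, 0, 70], [0, 0, 0, 0, 0, -30, 70], [0, 0, 0, 0, 0, -50, 95], [0, 0, 0, 0, 0, -60, 95]]}}

```text
t: 29.75
eef_pos: [429.4, -298.3, 229.7]
tcp_rot: [3.14, -0.001, -2.916]
ft_force: [0.3, -0.4, -0.7]
opening: 0.892
grip_force: 0.0
```

Run:
```python
from h import *
W=cloud(cam("wrist"));fit(W,429.5,-298,36,15,45);fit(W,429.5,-298,36,33,37)
m=(np.hypot(W[...,0]-463,W[...,1]+288)<125)&(W[...,2]>9)&(W[...,2]<15)
P=W[m];print(len(P),cv2.minAreaRect(P[:,:2].astype(np.float32)))
go(502,-57,240)
```

```text
2204 circ [ 432.8 -300.1] 31.8 rect [array([ 430., -299.]), array([57.3, 57.1]), np.float64(43.7)] box [ 432.7 -299.3   29.7] z [33.2 34.5 35.8]
2135 circ [ 429.8 -299.1] 28.8 rect [array([ 430.1, -299.5]), array([56.6, 56.6]), np.float64(13.0)] box [ 429.7 -299.2   34.8] z [33.4 34.5 35.8]
1529 ((450.1778259277344, -293.1206359863281), (149.11302185058594, 120.45105743408203), 13.164278030395508)
at [ 430.9 -299.5  237.1] close 102.9 j6 -2.53 turn [0. 0. 0.] shift [-123.6  220.4   -3.8] open 88.7 F [ 1.6 -1.5  7.3] t 29.8
```

The spool lies flat, with its top at z = 35. Now the bottle.

>>> {"api": "jog_arm", "payload": {"motion": [[0, 0, 0, 0, 0, -10, 95], [0, 0, 0, -20, 36, 0, 95], [0, 0, 0, -20, 36, 0, 95], [0, 0, 0, -20, 36, 0, 95], [0, 0, 0, -20, 36, 0, 95], [0, 0, 0, -20, 36, 0, 95], [0, 0, 0, -20, 36, 0, 95], [0, 0, 0, 0, 0, 0, 95], [0, 0, 0, 0, 0, 0, 95]]}}

```text
t: 30.92
eef_pos: [498.0, -61.4, 237.9]
tcp_rot: [3.141, -0.001, -2.916]
ft_force: [0.9, 0.4, 1.1]
opening: 0.998
grip_force: 0.0
```

Run:
```python
from h import *
c=cam("wrist");W=cloud(c);save(c,"w8.png",(100,40,412,270),2.4)
s=env.state()
fit(W,503,-57,40,75,112);fit(W,503,-57,40,10,68);c=fit(W,503,-57,40,40,68)
go(c[0],c[1],111,103)
```

```text
372 circ [504.6 -53.9] 10.3 rect [array([504. , -54.2]), array([18.3, 19.2]), np.float64(13.6)] box [504.5 -54.1  90. ] z [ 76.   78.6 103.6]
650 circ [504.2 -53.9] 17.3 rect [array([501.3, -54.6]), array([28.2, 33.8]), np.float64(17.1)] box [502.9 -54.1  39.3] z [17.7 50.5 57.9]
490 circ [504.3 -54.2] 17.1 rect [array([501.5, -54.8]), array([27.9, 33.2]), np.float64(17.1)] box [503.  -54.1  54.1] z [44.7 52.5 58.1]
at [498.  -61.8 238.1] close 102.9 j6 -2.05 turn [ 0.   0.  -0.1] shift [ -8.    5.9 127.1] open 94.9 F [-0.8 -0.2 -0.7] t 30.975
```

View pics/w8.png

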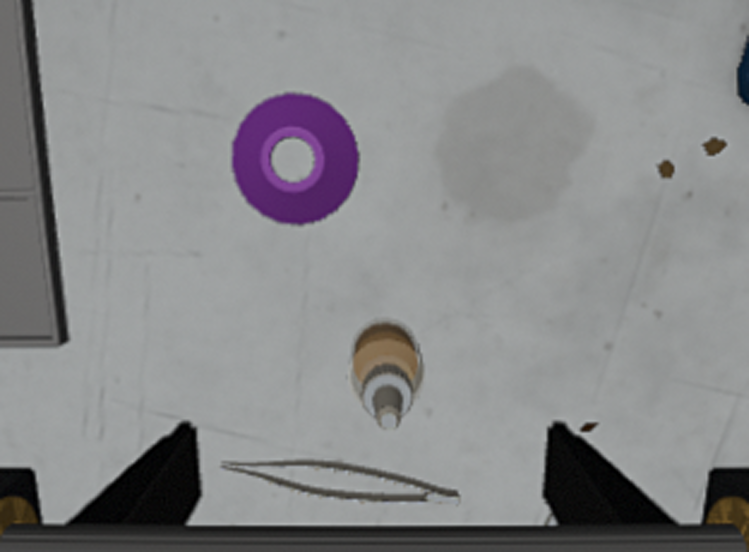

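The bottle is at crop (386,365), world (504.3, -54), and stands clear. Grasping at about 52 mm.

>>> {"api": "jog_arm", "payload": {"motion": [[0, 0, 0, -8, 6, 0, 95], [0, 0, 0, 0, 0, 0, 95], [0, 0, 0, 0, 0, 45, 95], [0, 0, 0, 0, 0, 45, 95], [0, 0, 0, 0, 0, 25, 95], [0, 0, 0, 0, 0, 12, 95], [0, 0, 0, 0, 0, 0, 95]]}}

```text
t: 31.85
eef_pos: [504.8, -53.7, 111.5]
tcp_rot: [3.141, -0.001, -2.916]
ft_force: [0.4, 0.2, 0.4]
opening: 1.001
grip_force: 0.0
```

>>> {"api": "jog_arm", "payload": {"motion": [[0, 0, 0, 0, 0, 0, 25], [0, 0, 0, 0, 0, 0, 25], [0, 0, 0, 0, 0, 0, 25], [0, 0, 0, 0, 0, 0, 25], [0, 0, 0, 0, 0, 0, 25], [0, 0, 0, 0, 0, 0, 25], [0, 0, 0, 0, 0, 0, 25], [0, 0, 0, 0, 0, 0, 25], [0, 0, 0, 0, 0, 0, 25]]}}

```text
t: 32.98
eef_pos: [504.8, -53.5, 111.7]
tcp_rot: [3.141, -0.0, -2.916]
ft_force: [-0.2, 0.3, 0.2]
opening: 0.345
grip_force: 30.0
```

>>> {"api": "jog_arm", "payload": {"motion": [[0, 0, 0, 0, 0, -15, 25], [0, 0, 0, 0, 0, -30, 25], [0, 0, 0, 0, 0, -35, 25], [0, 0, 0, 0, 0, 0, 25]]}}

```text
t: 33.48
eef_pos: [505.5, -53.7, 194.6]
tcp_rot: [-3.139, 0.005, -2.916]
ft_force: [0.2, 0.0, -0.9]
opening: 0.347
grip_force: 30.0
```

Run:
```python
from h import *
go(512.6,-278.6,190,103)
```

```text
at [505.5 -53.7 194.6] close 102.9 j6 -2.03 turn [-0.  -0.  -0.1] shift [  43.7 -220.7    4.9] open 32.9 F [ 0.2  0.  -0.9] t 33.475
```

Target release at TCP z ≈ 116 (111.7 + 4).

>>> {"api": "jog_arm", "payload": {"motion": [[0, 0, 0, 5.4, -27.6, 0, 25], [0, 0, 0, 5.4, -27.6, 0, 25], [0, 0, 0, 5.4, -27.6, 0, 25], [0, 0, 0, 5.4, -27.6, 0, 25], [0, 0, 0, 5.4, -27.6, 0, 25], [0, 0, 0, 5.4, -27.6, 0, 25], [0, 0, 0, 5.4, -27.6, 0, 25], [0, 0, 0, 5.4, -27.6, 0, 25], [0, 0, 0, 0, 0, 0, 25]]}}

```text
t: 34.6
eef_pos: [511.7, -279.8, 191.1]
tcp_rot: [3.141, -0.0, -2.918]
ft_force: [-0.2, 0.4, -1.6]
opening: 0.348
grip_force: 30.0
```

>>> {"api": "jog_arm", "payload": {"motion": [[0, 0, 0, 0, 0, 25, 25], [0, 0, 0, 0, 0, 25, 25], [0, 0, 0, 0, 0, 15, 25], [0, 0, 0, 0, 0, 8, 25], [0, 0, 0, 0, 0, 0, 25], [0, 0, 0, 0, 0, 0, 25]]}}

```text
t: 35.35
eef_pos: [512.3, -278.5, 119.4]
tcp_rot: [-3.141, 0.001, -2.916]
ft_force: [0.6, 0.4, 0.2]
opening: 0.347
grip_force: 30.0
```

Run:
```python
from h import *
go(512.6,-278.6,116,103)
```

```text
at [ 512.3 -278.5  119.4] close 102.9 j6 -2.41 turn [-0.  -0.  -0.1] shift [-0.3 -0.2  3.4] open 32.9 F [0.6 0.4 0.2] t 35.35
```

>>> {"api": "jog_arm", "payload": {"motion": [[0, 0, 0, 0, 0, 2, 25], [0, 0, 0, 0, 0, 0, 25], [0, 0, 0, 0, 0, 1, 25], [0, 0, 0, 0, 0, 0, 25], [0, 0, 0, 0, 0, 0, 25]]}}

```text
t: 35.98
eef_pos: [512.1, -278.4, 115.7]
tcp_rot: [3.142, 0.0, -2.916]
ft_force: [1.0, -0.1, -0.9]
opening: 0.345
grip_force: 30.0
```

>>> {"api": "jog_arm", "payload": {"motion": [[0, 0, 0, 0, 0, 0.5, 40], [0, 0, 0, 0, 0, 0, 44], [0, 0, 0, 0, 0, 0, 55], [0, 0, 0, 0, 0, 0, 65], [0, 0, 0, 0, 0, 0, 70], [0, 0, 0, 0, 0, 0, 70], [0, 0, 0, 0, 0, -30, 70], [0, 0, 0, 0, 0, -45, 70], [0, 0, 0, 0, 0, -55, 70], [0, 0, 0, 0, 0, 0, 70]]}}

```text
t: 37.22
eef_pos: [512.9, -279.0, 249.1]
tcp_rot: [-3.136, 0.005, -2.916]
ft_force: [0.4, 0.2, -0.9]
opening: 0.736
grip_force: 0.0
```

Run:
```python
from h import *
W=cloud(cam("wrist"));fit(W,512,-278,26,75,115);fit(W,512,-278,26,30,68);fit(W,430,-299,36,33,37)
c=cam("side");save(c,"side2.png",None,1.5)
W=cloud(c);fit(W,430.4,282,34,20,50);fit(W,512,-278,26,75,115)
go(512,-278,260)
```

```text
372 circ [ 511.8 -279.1] 10.3 rect [array([ 510.9, -279.4]), array([18.3, 19.9]), np.float64(19.1)] box [ 511.6 -279.3   92.1] z [ 78.4  82.1 107.8]
508 circ [ 511.4 -279. ] 17.1 rect [array([ 509.1, -279.3]), array([29.1, 33.4]), np.float64(8.0)] box [ 509.8 -279.1   48.8] z [36.1 55.2 61.2]
2325 circ [ 430.  -299.2] 29.0 rect [array([ 430.2, -299.2]), array([56.1, 57.2]), np.float64(12.9)] box [ 429.7 -299.1   35. ] z [33.4 34.6 36. ]
168 circ [430.  278.4] 30.4 rect [array([429.9, 276.5]), array([56.1, 58.5]), np.float64(54.3)] box [429.5 277.2  38.3] z [29.7 42.3 49. ]
113 circ [ 511.3 -279.3] 10.4 rect [array([ 510.9, -280.2]), array([18.7, 20.4]), np.float64(80.7)] box [ 511.1 -279.9   92.3] z [ 76.   83.4 108.3]
at [ 511.9 -278.3  245.3] close 102.9 j6 -2.41 turn [0. 0. 0.] shift [ -0.2   0.3 -14.7] open 69.9 F [ 0.1  0.3 -0.4] t 37.325
```

View pics/side2.png

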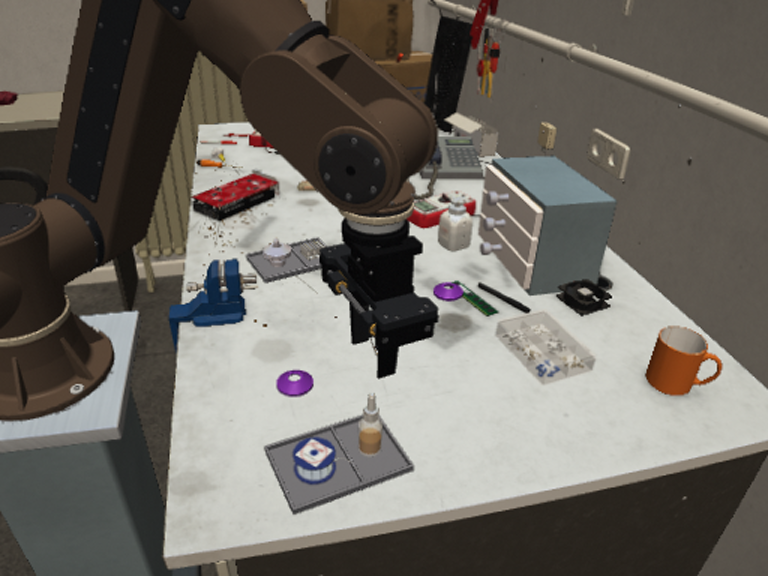

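The side picture shows the bottle upright at (370,425), the spool flat at (315,460), and the washers stacked on the post at (277,252) with the heatsink beside them at (315,248). The gripper touches nothing, so I'm handing in.

```bash
python3 -c "
from cell import env
print(env.job_done())"
```

```text
the job is handed in; nothing more can be done
None
```

Both kits are made up and handed in at about 37 s of the 136 s allowed: washers on the post with rims meeting, heatsink and spool flat, bottle upright; no verdict came back.

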